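# Eject the blue folding template from its slot and set it on the packer's stand

## Robot

A 6-joint arm with a two-finger parallel gripper is mounted at the origin on the work surface. World frame = base frame: x ahead of the robot, y to its left, z up, the work surface at z = 0. Lengths are in m, angles in rad, forces in N, time in s.
With the tool pointing down it reaches from about 0.35 to 0.975 m from the base axis. Payload 7.1 kg.
Tool frame: the origin (TCP) lies midway between the tips of the shut fingers; the grasp point (between the pads) lies 19 mm behind it; z points along the fingers, y is the line along which they close (so a half turn about z gives the same grasp; the last joint's range is limited). The gripper opens to 88 mm and grips with 3 to 60 N. Pads are 20 mm wide; open, the fingers measure 115 mm over their backs; the gripper's body (75 mm by 178 mm) begins 61 mm behind the grasp point.
Start: joints at [-1.296, 0.423, 1.63, -0, 1.089, -0.019], TCP at [0.181, -0.598, 0.223] pointing down, gripper open.
Joint ranges: [-3, 3], [-0.9, 2.11], [0.09, 2.58], [-1.31, 4.45], [0.11, 2.69], [-2.54, 2.54]. Speed limits (rad/s): [2.39, 2.39, 3.01, 3.14, 3.14, 3.14].

## Interface

Orientations are given as a unit quaternion [w, x, y, z].
In Python, from bench import r gives the robot as it stands. The module is installed in compiled form; this text tells all that it offers.
- The arm moves only by the tool play_rows, never from a script. Its argument "increments" is one flat list of numbers, 4 for each row, row after row: the shift along the tool's x, y, z each as a share of 20 mm, from -1 to 1, then the turn about the tool's z as a share of 4 degrees, from -1 to 1. In form: [tx, ty, tz, turn, tx, ty, tz, turn, ...]. A call has 1 to 8 rows; each row shifts and turns the commanded pose from where the row before left it, along the tool's axes as they then stand; what a row does not reach is not made up. A row lasts 1/12 s, in which the tool goes at most 41.7 mm and 7.16 degrees, less where a joint would pass 70% of its speed; a pose out of reach is approached as far as the arm can. A call with a number of a shift or a turn outside -1 to 1 is refused whole. A call with a gripper value outside its range is refused whole. "fingers" is the opening, from -1 (shut) to 1 (fully open), set as the call begins (left out, the last holds). The fingers move at their own pace and stop on an object; the grip force is fixed at half the most. Time passes only in rows, so rows that do not move let the fingers close. It gives the time, the measured TCP pose, the force, the opening and the grip force at its end, in the units of the state.
- r.sense(): the state, without advancing time (a new reading comes with each control period).
- r.grab_frame(name): name is "scene" or "side" or "wrist"; returns a dict with "img" (384x512x3 uint8, red, green, blue), "vertical_fov" (degrees; the focal length in pixels is half the picture's height over the tangent of half this angle, whatever the lens; pixels are square), "cx", "cy" (the principal point, pixels), "D" ([k1, k2, p1, p2, k3] as OpenCV has them; the pictures are not rectified), "pose" (4x4, takes a point from camera to world coordinates). Camera axes: x right, y up, looking along -z (the intrinsics and any distortion apply to the point x, -y, -z); pixel columns grow to the right and rows downward; lengths in m; the calibration is good to about 2 mm. A picture is of the moment at which its call begins. There is no depth.
- r.sign_off(): hands the job in; it is judged then, once.
The state is a dict: "t": time; "joint_positions": joint angles; "joint_velocities": joint speeds; "tau": joint torques, N m; "ee_pos": TCP position; "tcp_rot": TCP orientation; "force": force on the tool from outside, world axes, zero at the start; "ft_torque": the same for the moment, N m; "grip_width": finger opening in m; "grip_force": force on a finger pad.
Only numpy, scipy, OpenCV 4.12 (cv2) and the standard library are available. Lean on these libraries where they do the work, as an engineer would, in place of code of your own. Each camera call takes 0.05 s, during which the arm holds its last target. There are 200 camera calls.

## Task

Press the pedal of the slot that holds the blue folding template so that it rises out of the rack, take it by its raised top edge, slide it up out of the slot and set it down gently on the ledge of the sloped stand, feeling for the ledge (its height was set by the last user), then let go so that it leans there. Leave the white template in its slot, the other pedal unpressed and the other things on the table where they are.

Things in the scene. Friction and masses are not known exactly. Their poses are not given: they have to be found in the camera images.
- rack: Fixed wooden rack, 100 (x) by 170 (y) by 156 mm high; origin: centre of its underside, z up. Two upright slots, 12 mm wide in x, 154 mm long in y, at x = -30 mm (near) and +30 mm (far). An orange ejector pedal for each slot stands outside the +y end, on a pivot at y = 92, z = 28 mm.
- slot_near (a point): Middle of the near slot's mouth: x = -30, y = 0, z = 156 mm of the rack. A template at rest has its lower edge at z = 40 and its top edge at z = 150 mm of the rack, 6 mm below the mouth: it cannot be gripped until it is ejected.
- slot_far (a point): Middle of the far slot's mouth: x = +30, y = 0, z = 156 mm of the rack. Fully pressed, a pedal has raised its template by about 47 mm, so that about 41 mm stand above the rack; it stays up.
- pedal_near_top (a point): Middle of the top of the orange pedal pad (40 mm in x, 44 mm in y, 8 mm thick) of the near slot. At rest x = -30, y = 162, z = 62 mm of the rack; pressed, it swings about the pivot, 37 mm down and 8 mm outwards. It takes a push of about 7 to 12 N and stays where it is left.
- pedal_near (a joint): Swing of the near slot's pedal, rad: 0 at rest, 0.52 fully pressed (a hard stop).
- pedal_far_top (a point): The same point on the pedal of the far slot: at rest x = +30, y = 162, z = 62 mm of the rack.
- pedal_far (a joint): Swing of the far slot's pedal, rad: 0 at rest, 0.52 fully pressed (a hard stop).
- blue_template: Loose blue plastic folding template, a plate 8 mm thick (x), 150 mm wide (y), 110 mm high (z), 0.12 to 0.24 kg; origin at the middle of its lower edge, z towards its top edge. It starts in the near or the far slot.
- white_template: White plate of the same size and with the same axes, in the other slot; it stays there.
- stand_rest: Leaning rest of the fixed metal stand, 20 degrees from vertical, top towards the robot; x is the normal of its face (away from the robot and up), z runs up the slope. Origin mid-face, 30 mm above the table. The template lies on the +x side: a cross bar (|y| < 80, up to z = 40 mm) and two uprights (|y| 45 to 80, up to z = 105 mm), 8 mm thick, open between for fingers.
- ledge_lowest (a point): Where the foot of the face meets the top of the yellow ledge at its LOWEST setting (the origin of stand_rest). The ledge (140 mm long, x = 0 to 28 mm, lip 8 mm high at x = 23 to 28 mm) is height-adjustable and stiff: its top is really at z = 0 to 25 mm of the rest, different each time and not reported. Feel for it. A seated template has its centre plane at x = 4 mm.
- dispenser: Loose steel tape dispenser, 50 x 110 mm, 68 mm high; origin at the centre of its underside. To be left alone.
- cards_a: Loose pack of label cards, 60 x 90 x 28 mm, white with a blue band; origin at the centre of its underside. To be left alone.
- cards_b: A second such pack. To be left alone.

How it is judged:
By the outcome, as a careful person would: the job done as asked, in the order asked, and still so for the second after the job is handed in, with the robot touching nothing.
It also fails if it takes over 72 s, if anything falls off the work surface, if the arm or the gripper's body presses on something with over 40 N, if the wrist force passes 120 N, or if a joint passes its speed limit or range.

## Working session

There is one attempt and no reset: what is moved stays moved. The work goes in short steps, Python scripts to look and compute and a tool call to move; the robot and the scene stay as the last step left them, time stands still between calls to the robot, and variables do not carry over. Pictures are saved under pics/ and viewed, at most 10 in all, crops included, and the job is handed in when it is done.

Besides the shell and the picture viewer there is one more tool, called after "Call:" by a JSON object that holds its "method" and its "body". play_rows: Moves the arm, as the interface text tells. Shift numbers are shares of 20 mm and turn numbers shares of 4 degrees, none past 1 either way. Its arguments: {"type":"object","properties":{"increments":{"type":"array"},"fingers":{"type":"number"}},"required":["increments"]}

```bash
mkdir -p pics; cat > h.py <<'E'
import numpy as np, cv2, pickle
def cam(f):
    h,w=f['img'].shape[:2]; fl=h/2/np.tan(np.radians(f['vertical_fov'])/2)
    return np.array([[fl,0,f['cx']],[0,fl,f['cy']],[0,0,1.]]),np.array(f['D'],float)
def ray(f,px):
    K,D=cam(f); u=cv2.undistortPoints(np.array(px,float).reshape(-1,1,2),K,D).reshape(-1,2)
    d=np.c_[u[:,0],-u[:,1],-np.ones(len(u))]; P=np.array(f['pose'])
    return P[:3,3],d@P[:3,:3].T
def onz(f,px,z):
    o,d=ray(f,px); return o+d*((z-o[2])/d[:,2])[:,None]
def proj(f,X):
    K,D=cam(f); P=np.array(f['pose']); c=(np.array(X,float).reshape(-1,3)-P[:3,3])@P[:3,:3]
    c=c*[1,-1,-1]; return cv2.projectPoints(c,np.zeros(3),np.zeros(3),K,D)[0].reshape(-1,2)
def tri(f1,p1,f2,p2):
    o1,d1=ray(f1,p1);o2,d2=ray(f2,p2);d1=d1[0];d2=d2[0]
    s=np.linalg.lstsq(np.c_[d1,-d2],o2-o1,rcond=None)[0]
    a=o1+s[0]*d1;b=o2+s[1]*d2; return (a+b)/2,np.linalg.norm(a-b)
def grab(n,tag):
    from bench import r
    f=r.grab_frame(n); pickle.dump(f,open(f'{tag}.pkl','wb')); cv2.imwrite(f'pics/{tag}.png',f['img'][...,::-1]); return f
def load(t): return pickle.load(open(t+'.pkl','rb'))
E
python3 - <<'E'
from h import *
from bench import r
for n in ('scene','side'):
    f=grab(n,n+'0'); print(n,np.round(f['pose'],3).tolist(),f['vertical_fov'],f['D'])
a,b=load('scene0')['img'],load('side0')['img']
s=r.sense();print(s['ee_pos'],s['tcp_rot'],s['grip_width'],s['force'])
E
```

```text
scene [[0.629, -0.544, 0.555, 0.98], [0.777, 0.442, -0.448, -0.304], [-0.001, 0.713, 0.701, 0.642], [0.0, 0.0, 0.0, 1.0]] 51.81016390350155 [-0.03715464  0.          0.          0.          0.        ]
side [[-0.79, 0.395, -0.469, 0.166], [-0.613, -0.499, 0.612, 0.616], [0.008, 0.771, 0.636, 0.703], [0.0, 0.0, 0.0, 1.0]] 55.41467337490155 [-0.06591014  0.          0.          0.          0.        ]
[ 0.1808951  -0.59774517  0.22200139] [-6.55616497e-04  9.89229655e-01  1.46370258e-01 -8.64506559e-05] 0.088023043516205 [-0.56872263  0.228623    0.96795625]
```

View pics/scene0.png

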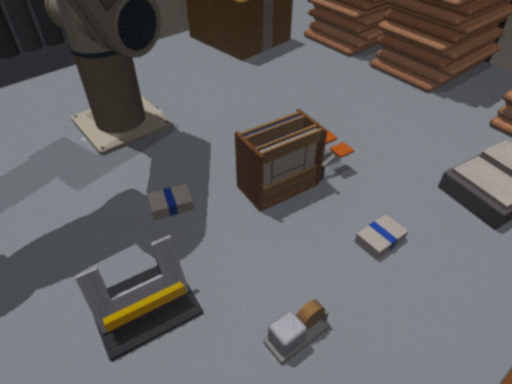

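View pics/side0.png

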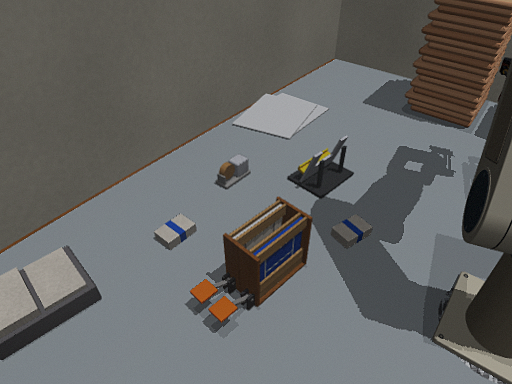

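The blue template shows through the robot-facing side of the rack (side px 280,262), so it is in the near slot. Its pedal is the right-hand one at side px (222,308). The stand is at scene px (140,295). I'll look at enlarged crops to pick corners.

```bash
python3 - <<'E'
from h import *
a,b=load('scene0')['img'],load('side0')['img']
def c(i,x,y,w,h): return cv2.resize(i[y:y+h,x:x+w],(400,300),interpolation=cv2.INTER_CUBIC)
m=np.vstack([np.hstack([c(a,225,105,133,100),c(a,75,230,160,120)]),np.hstack([c(b,185,195,160,120),c(b,280,130,80,60)])])
cv2.imwrite('pics/m1.png',m[...,::-1])
for n,i in(('scene',a),('side',b)):
    R,G,B=[i[...,k].astype(int) for k in range(3)]
    for nm,mk in(('orange',(R>150)&(R-G>70)&(B<90)&(G<120)),('yellow',(R>140)&(G>110)&(B<70)),('blue',(B>90)&(B-R>50)&(B-G>40))):
        k,l,s,ce=cv2.connectedComponentsWithStats(mk.astype(np.uint8))
        print(n,nm,[(s[j].tolist(),np.round(ce[j],1).tolist()) for j in range(1,k) if s[j,4]>30])
E
```

```text
scene orange [([327, 132, 9, 9, 47], [329.9, 136.3]), ([332, 143, 20, 12, 146], [341.4, 148.7])]
scene yellow [([103, 282, 80, 42, 506], [142.0, 302.6])]
scene blue [([370, 221, 27, 22, 190], [382.9, 231.8])]
side orange [([191, 279, 26, 23, 317], [203.5, 290.1]), ([209, 296, 28, 25, 352], [222.4, 308.0])]
side yellow [([319, 151, 11, 10, 32], [324.0, 155.0])]
side blue [([254, 217, 48, 38, 138], [277.4, 235.5]), ([165, 220, 20, 15, 115], [174.7, 227.1])]
```

View pics/m1.png

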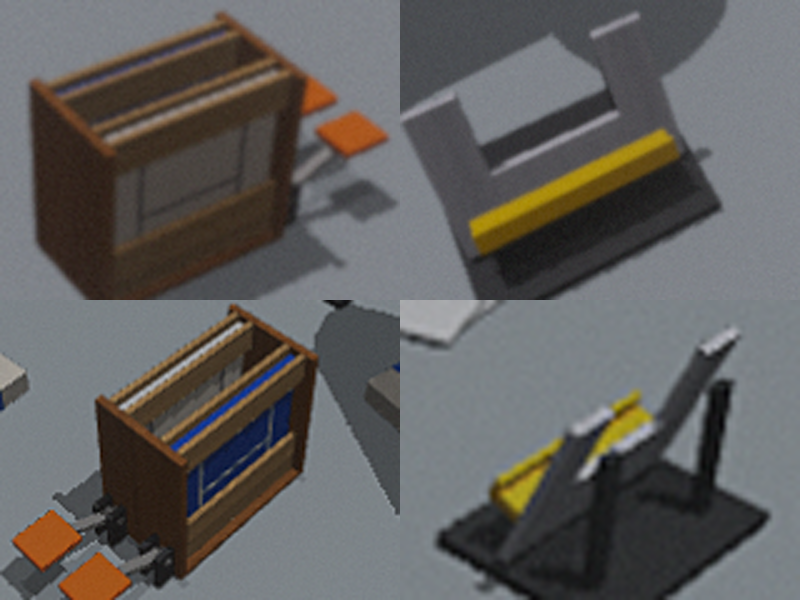

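The crops show the rack's top corners clearly in both views. They also show the light strips on top of the stand's uprights (scene crop 430,107 and 615,24; side crop 720,341 and 588,418) and the yellow ledge. Next I triangulate these.

```bash
python3 - <<'E'
from h import *
a,b=load('scene0'),load('side0')
A=lambda x,y:(225+x/3-.3,105+y/3-.3); B=lambda x,y:(185+x/2.5-.3,195+(y-300)/2.5-.3)
C=lambda x,y:(75+(x-400)/2.5-.3,230+y/2.5-.3); D=lambda x,y:(280+(x-400)/5-.4,130+(y-300)/5-.4)
loc=[(50,-85),(-50,-85),(50,85),(-50,85)]
P=[];Q=[]
for p,q in zip([(113,152),(33,82),(303,76),(221,14)],[(232,305),(316,357),(98,398),(187,465)]):
    X,e=tri(a,A(*p),b,B(*q)); print(np.round(X*1e3,1),round(e*1e3,1)); 
    P+=[onz(a,A(*p),.156)[0][:2],onz(b,B(*q),.156)[0][:2]]
    print('  z156',np.round(np.array(P[-2:])*1e3,1).tolist())
L=np.repeat(np.array(loc)/1e3,2,0);P=np.array(P)
def fit(L,P):
    l=L-L.mean(0);p=P-P.mean(0);th=np.arctan2((l[:,0]*p[:,1]-l[:,1]*p[:,0]).sum(),(l*p).sum())
    R=np.array([[np.cos(th),-np.sin(th)],[np.sin(th),np.cos(th)]]);t=P.mean(0)-R@L.mean(0)
    print('res',np.round((P-(L@R.T+t))*1e3,1).tolist());return th,R,t
th,R,t=fit(L,P);print('rack',np.degrees(th),t)
print('scale',[np.linalg.norm(P[i]-P[j])for i,j in((0,2),(4,6),(0,4),(2,6))])
w=lambda x,y,z:np.r_[R@[x,y]+t,z]
print('pedal near',w(-.03,.162,.062),'px',onz(b,[(222.4,308),(203.5,290.1)],.062),'far',w(.03,.162,.062), 'slot near',w(-.03,0,.156))
# stand
T=[]
for p,q in zip([(430,108),(616,26)],[(721,341),(590,419)]):
    X,e=tri(a,C(*p),b,D(*q));print('upr',np.round(X*1e3,1),round(e*1e3,1));u=[onz(a,C(*p),.1273)[0],onz(b,D(*q),.1273)[0]];print(np.round(u,4).tolist());T.append(np.mean(u,0))
d=T[1]-T[0];print('sep',np.linalg.norm(d),'yaw of y',np.degrees(np.arctan2(d[1],d[0])))
# yellow hull corners in scene
i=a['img'].astype(int);m=((i[...,0]>140)&(i[...,1]>110)&(i[...,2]<70)).astype(np.uint8)
print(cv2.boxPoints(cv2.minAreaRect(cv2.findNonZero(m))).round(1).tolist())
np.savez('g.npz',th=th,R=R,t=t,T=T)
E
```

```text
[520.1  89.8 158.1] 1.8
  z156 [[518.9, 91.9], [520.9, 87.0]]
[423.9  98.4 156.3] 0.3
  z156 [[423.7, 98.7], [424.0, 97.9]]
[538.4 250.3 156.7] 0.0
  z156 [[537.7, 251.1], [538.8, 249.9]]
[440.6 261.1 155.5] 4.4
  z156 [[442.9, 261.8], [438.7, 259.9]]
res [[-2.5, 7.0], [-0.5, 2.1], [1.7, 3.1], [2.0, 2.4], [-1.7, -2.9], [-0.6, -4.1], [2.9, -2.8], [-1.3, -4.7]]
rack -6.0888727656342425 [0.48071929 0.17477969]
scale [np.float64(0.09550624652007118), np.float64(0.09539582969601133), np.float64(0.1602125229824399), np.float64(0.16428630789478532)]
pedal near [0.46807203 0.3390479  0.062     ] px [[0.46976072 0.33891459 0.062     ]
 [0.52883948 0.33189351 0.062     ]] far [0.52773355 0.33268364 0.062     ] slot near [0.45088854 0.17796181 0.156     ]
upr [ 541.7 -284.9  126.9] 0.8
[[0.5425, -0.2847, 0.1273], [0.5413, -0.2849, 0.1273]]
upr [ 559.1 -161.1  128.6] 0.2
[[0.5579, -0.1608, 0.1273], [0.56, -0.1627, 0.1273]]
sep 0.1241860321052611 yaw of y 82.12669567539217
[[101.9000015258789, 318.70001220703125], [180.0, 280.8999938964844], [182.60000610351562, 286.29998779296875], [104.5, 324.1000061035156]]
```

Cross-checks:
- The pedal pixels match the fitted rack to within 2 mm.
- Upright spacing is 124 mm against 125 nominal.
- Their tops are at z = 127–128 mm, as they should be.

First I turn the tool to line up with the rack and shut the fingers.

Call:
{"method": "play_rows", "body": {"increments": [0, 0, 0, -1, 0, 0, 0, -1, 0, 0, 0, -1, 0, 0, 0, -1, 0, 0, 0, -1, 0, 0, 0, -1, 0, 0, 0, -1, 0, 0, 0, -1], "fingers": -1}}

```text
t: 0.77
ee_pos: [0.1809, -0.5979, 0.2222]
tcp_rot: [-0.0, 0.91, 0.415, 0.0]
force: [0.5, -0.7, 0.8]
grip_width: 0.038
grip_force: 0.0
```

Call:
{"method": "play_rows", "body": {"increments": [0, 0, 0, -1, 0, 0, 0, -1, 0, 0, 0, -1, 0, 0, 0, -1, 0, 0, 0, -1, 0, 0, 0, -1, 0, 0, 0, -1, 0, 0, 0, -1]}}

```text
t: 1.43
ee_pos: [0.1809, -0.5979, 0.2222]
tcp_rot: [-0.0, 0.76, 0.65, 0.0]
force: [-0.4, 0.6, -1.2]
grip_width: 0.0005
grip_force: 0.0
```

Call:
{"method": "play_rows", "body": {"increments": [0, 0, 0, -0.7, 0, 1, 0, 0, 0, 1, 0, 0, 0, 1, 0, 0, 0, 1, 0, 0, 0, 1, 0, 0, 0, 1, 0, 0, 0, 1, 0, 0]}}

```text
t: 2.1
ee_pos: [0.3209, -0.6134, 0.2221]
tcp_rot: [-0.001, 0.745, 0.667, 0.0]
force: [-0.2, -0.1, 0.5]
grip_width: 0.0001
grip_force: 0.0
```

Call:
{"method": "play_rows", "body": {"increments": [1, 1, 0, 0, 1, 1, 0, 0, 1, 0.1, 0, 0, 1, 0, 0, 0, 1, 0, 0, 0, 1, 0, 0, 0, 1, 0, 0, 0, 1, 0, 0, 0]}}

```text
t: 2.77
ee_pos: [0.3795, -0.4581, 0.2222]
tcp_rot: [-0.0, 0.745, 0.667, 0.0]
force: [-0.2, -0.2, 0.1]
grip_width: 0.0005
grip_force: 0.0
```

Call:
{"method": "play_rows", "body": {"increments": [1, 0, 0, 0, 1, 0, 0, 0, 1, 0, 0, 0, 1, 0, 0, 0, 1, 0, 0, 0, 1, 0, 0, 0, 1, 0, 0, 0, 1, 0, 0, 0]}}

```text
t: 3.43
ee_pos: [0.3971, -0.2992, 0.2224]
tcp_rot: [-0.0, 0.745, 0.667, -0.0]
force: [-0.0, 0.9, 0.5]
grip_width: 0.0005
grip_force: 0.0
```

Call:
{"method": "play_rows", "body": {"increments": [1, 0, 0, 0, 1, 0, 0, 0, 1, 0, 0, 0, 1, 0, 0, 0, 1, 0, 0, 0, 1, 0, 0, 0, 1, 0, 0, 0, 1, 0, 0, 0]}}

```text
t: 4.1
ee_pos: [0.4149, -0.1403, 0.2225]
tcp_rot: [-0.0, 0.745, 0.667, -0.0]
force: [0.6, -0.3, -0.1]
grip_width: 0.0005
grip_force: 0.0
```

Call:
{"method": "play_rows", "body": {"increments": [1, 0, 0, 0, 1, 0, 0, 0, 1, 0, 0, 0, 1, 0, 0, 0, 1, 0, 0, 0, 1, 0, 0, 0, 1, 0, 0, 0, 1, 0, 0, 0]}}

```text
t: 4.77
ee_pos: [0.4326, 0.0187, 0.2225]
tcp_rot: [-0.0, 0.745, 0.667, -0.0]
force: [-0.1, -0.8, -0.4]
grip_width: 0.0005
grip_force: 0.0
```

Call:
{"method": "play_rows", "body": {"increments": [1, 0, 0, 0, 1, 0, 0, 0, 1, 0, 0, 0, 1, 0, 0, 0, 1, 0, 0, 0, 1, 0, 0, 0, 1, 0, 0, 0, 1, 0, 0, 0]}}

```text
t: 5.43
ee_pos: [0.4503, 0.1776, 0.2224]
tcp_rot: [-0.0, 0.745, 0.667, -0.0]
force: [-0.3, -0.5, 0.6]
grip_width: 0.0004
grip_force: 0.0
```

Call:
{"method": "play_rows", "body": {"increments": [1, 0, 0, 0, 1, 0, 0, 0, 1, 0, 0, 0, 1, 0, 0, 0, 1, 0, 0, 0, 1, 0, 0, 0, 1, 0, 0, 0, 1, 0, 0, 0]}}

```text
t: 6.1
ee_pos: [0.4681, 0.3365, 0.2223]
tcp_rot: [-0.0, 0.745, 0.667, -0.0]
force: [0.2, 0.1, -0.1]
grip_width: 0.0005
grip_force: 0.0
```

Call:
{"method": "play_rows", "body": {"increments": [0.3, 0.1, 1, 0, 0, 0, 1, 0, 0, 0, 1, 0, 0, 0, 1, 0, 0, 0, 1, 0, 0, 0, 1, 0, 0, 0, 1, 0, 0, 0, 0.3, 0]}}

```text
t: 6.77
ee_pos: [0.4693, 0.3402, 0.0736]
tcp_rot: [-0.0, 0.745, 0.667, -0.002]
force: [-0.9, -0.3, 0.1]
grip_width: 0.0002
grip_force: 0.0
```

Call:
{"method": "play_rows", "body": {"increments": [0, 0, 0.3, 0, 0, 0, 0.3, 0, 0, 0, 0.2, 0, 0, 0, 0.2, 0, 0.05, 0, 0.2, 0, 0.05, 0, 0.2, 0, 0.05, 0, 0.2, 0, 0, 0, 0, 0]}}

```text
t: 7.43
ee_pos: [0.4724, 0.3471, 0.0465]
tcp_rot: [-0.001, 0.745, 0.667, 0.003]
force: [-2.2, 6.0, 6.3]
grip_width: 0.001
grip_force: 3.8
```

Call:
{"method": "play_rows", "body": {"increments": [0.05, 0, 0.2, 0, 0.05, 0, 0.2, 0, 0.05, 0, 0.2, 0, 0.05, 0, 0.15, 0, 0, 0, 0, 0, 0, 0, 0, 0]}}

```text
t: 7.93
ee_pos: [0.4727, 0.3497, 0.0312]
tcp_rot: [-0.0, 0.745, 0.667, 0.002]
force: [-2.1, 1.5, 4.4]
grip_width: 0.0004
grip_force: 2.5
```

Call:
{"method": "play_rows", "body": {"increments": [0.05, 0, 0.1, 0, 0, 0, 0.1, 0, 0, 0, 0.1, 0, 0, 0, 0, 0]}}

```text
t: 8.27
ee_pos: [0.473, 0.3505, 0.0255]
tcp_rot: [0.0, 0.745, 0.667, 0.002]
force: [-2.0, 0.6, 7.8]
grip_width: 0.0006
grip_force: 3.5
```

```bash
python3 - <<'E'
from h import *
b=grab('side','side1')['img'];a=grab('scene','scene1')['img']
c=lambda i,x,y:cv2.resize(i[y:y+120,x:x+160],(400,300),interpolation=cv2.INTER_CUBIC)
cv2.imwrite('pics/m2.png',np.hstack([c(b,185,195),c(a,215,85)])[...,::-1])
E
```

```text
(no output)
```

View pics/m2.png

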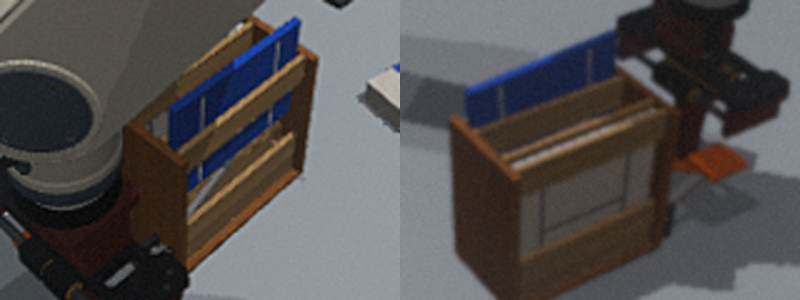

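The blue plate has risen (left panel 170–300, 20–110) and the white one is still down. I push on a little until it reaches the stop.

Call:
{"method": "play_rows", "body": {"increments": [0, 0, 0.1, 0, 0, 0, 0.1, 0, 0, 0, 0, 0]}}

```text
t: 8.62
ee_pos: [0.4741, 0.3517, 0.0239]
tcp_rot: [0.0, 0.745, 0.667, 0.003]
force: [-5.7, 1.7, 26.2]
grip_width: 0.0004
grip_force: 11.4
```

Call:
{"method": "play_rows", "body": {"increments": [0, 0, 0.1, 0, 0, 0, 0.1, 0, 0, 0, 0, 0]}}

```text
t: 8.87
ee_pos: [0.4752, 0.3528, 0.0224]
tcp_rot: [0.0, 0.745, 0.667, 0.005]
force: [-10.0, 0.1, 48.3]
grip_width: 0.0007
grip_force: 20.7
```

Call:
{"method": "play_rows", "body": {"increments": [0, 0, -1, 0, 0, 0, -1, 0, 0, 0, -1, 0, 0, 0, -1, 0, 0, 0, -1, 0, 0, 0, -1, 0, 0, 0, -1, 0, 0, 0, -1, 0]}}

```text
t: 9.53
ee_pos: [0.4722, 0.3496, 0.1777]
tcp_rot: [0.0, 0.745, 0.667, 0.001]
force: [0.7, 0.2, -0.4]
grip_width: 0.0003
grip_force: 0.0
```

Call:
{"method": "play_rows", "body": {"increments": [0, 0, -1, 0, 0, 0, -1, 0, 0, 0, -1, 0, 0, 0, -1, 0], "fingers": 1}}

```text
t: 9.87
ee_pos: [0.472, 0.3495, 0.2577]
tcp_rot: [0.0, 0.745, 0.667, 0.001]
force: [-0.5, 0.2, -0.1]
grip_width: 0.0237
grip_force: 0.0
```

```bash
python3 - <<'E'
from h import *
from bench import r
b=grab('side','side2');a=grab('scene','scene2')
print(r.sense()['ee_pos'])
c=lambda f,x,y:cv2.resize(f['img'][y:y+90,x:x+120],(400,300),interpolation=cv2.INTER_CUBIC)
cv2.imwrite('pics/m3.png',np.hstack([c(b,225,190),c(a,225,85)])[...,::-1])
E
```

```text
[0.47371742 0.35069632 0.26001692]
```

View pics/m3.png

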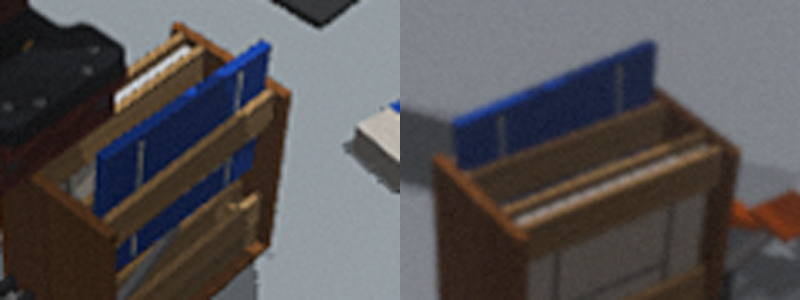

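The raised top edge runs from (100,155) to (268,42) in the left panel and from (55,122) to (254,42) in the right one. I triangulate its ends.

```bash
python3 - <<'E'
from h import *
b,a=load('side2'),load('scene2')
S=lambda x,y:(225+x/3.333-.35,190+y/3.333-.35);C=lambda x,y:(225+x/3.333-.35,85+y/3.333-.35)
P=[]
for p,q in (((54,122),(267,42)),((255,41),(98,154))):
    X,e=tri(a,C(*p),b,S(*q));P.append(X);print(X.round(4),e.round(4))
d=P[1]-P[0];print(np.mean(P,0),np.linalg.norm(d),np.degrees(np.arctan2(d[1],d[0])))
E
```

```text
[0.4419 0.0999 0.1916] 0.001
[0.4607 0.2485 0.2007] 0.0003
[0.45128698 0.1742091  0.19614939] 0.15007107762689442 82.7941485967015
```

Length is 150.07 mm, which matches the plate. Its centre is (0.451, 0.174) and the top is at about 0.196. Now I go above it.

Call:
{"method": "play_rows", "body": {"increments": [-1, -0.1, 0, 0, -1, 0, 0, 0, -1, 0, 0, 0, -1, 0, 0, 0, -1, 0, 0, 0, -1, 0, 0, 0, -1, 0, 0, 0, -1, 0, 0, 0], "fingers": 0.4}}

```text
t: 10.63
ee_pos: [0.4516, 0.1895, 0.2551]
tcp_rot: [-0.0, 0.745, 0.667, -0.0]
force: [0.1, -0.3, -0.2]
grip_width: 0.0614
grip_force: 0.0
```

Call:
{"method": "play_rows", "body": {"increments": [-0.75, 0, 0, 0, 0, 0, 1, 0, 0, 0, 1, 0, 0, 0, 1, 0, 0, 0, 1, 0, 0, 0, 0.6, 0, 0, 0, 0, 0]}}

```text
t: 11.22
ee_pos: [0.4484, 0.1749, 0.1609]
tcp_rot: [-0.001, 0.745, 0.667, -0.002]
force: [-0.2, -1.5, -0.1]
grip_width: 0.0616
grip_force: 0.0
```

Call:
{"method": "play_rows", "body": {"increments": [0, 0.12, -0.1, 0, 0, 0, 0, 0, 0, 0, 0, 0, 0, 0, 0, 0, 0, 0, 0, 0, 0, 0, 0, 0, 0, 0, 0, 0, 0, 0, 0, 0], "fingers": -1}}

```text
t: 11.88
ee_pos: [0.4529, 0.1754, 0.1658]
tcp_rot: [0.0, 0.745, 0.667, 0.0]
force: [-0.4, 0.6, -0.3]
grip_width: 0.0118
grip_force: 0.0
```

Call:
{"method": "play_rows", "body": {"increments": [0, 0, 0, 0, 0, 0, 0, 0, 0, 0, 0, 0]}}

```text
t: 12.13
ee_pos: [0.4528, 0.1754, 0.1657]
tcp_rot: [-0.0, 0.745, 0.667, -0.0]
force: [-0.9, -0.2, -0.1]
grip_width: 0.0077
grip_force: 30.0
```

Call:
{"method": "play_rows", "body": {"increments": [0, 0, -0.3, 0, 0, 0, -0.5, 0, 0, 0, -0.7, 0, 0, 0, -0.7, 0, 0, 0, -0.7, 0, 0, 0, -0.7, 0, 0, 0, -0.7, 0, 0, 0, -0.7, 0]}}

```text
t: 12.8
ee_pos: [0.4528, 0.1753, 0.2673]
tcp_rot: [0.0, 0.745, 0.667, 0.0]
force: [-0.3, 0.0, -1.2]
grip_width: 0.0077
grip_force: 30.0
```

Call:
{"method": "play_rows", "body": {"increments": [0, 0, -0.5, 0, 0, 0, -0.5, 0, 0, 0, 0, 0]}}

```text
t: 13.05
ee_pos: [0.4538, 0.1757, 0.2879]
tcp_rot: [0.001, 0.745, 0.667, 0.002]
force: [-0.3, 0.1, -1.0]
grip_width: 0.0083
grip_force: 30.0
```

```bash
python3 - <<'E'
from h import *
from bench import r
b=grab('side','side3');a=grab('scene','scene3')
s=r.sense();print(s['ee_pos'],s['force'],s['ft_torque'])
c=lambda f,x,y:cv2.resize(f['img'][y:y+150,x:x+200],(400,300),interpolation=cv2.INTER_CUBIC)
cv2.imwrite('pics/m4.png',np.hstack([c(b,165,130),c(a,205,20)])[...,::-1])
E
```

```text
[0.45284514 0.17540908 0.28580601] [-0.06727393  0.62865167 -0.75662805] [-0.04045275 -0.06183751 -0.00667028]
```

View pics/m4.png

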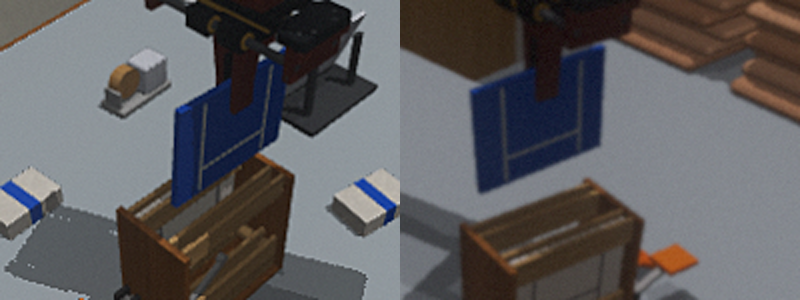

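The blue plate is out and hangs clear of the rack; the white one stays in its slot. I measure the plate's corners from the outlines (right panel bottom edge 79,192 to 201,145).

```bash
python3 - <<'E'
from h import *
b,a=load('side3'),load('scene3')
for f in(a,b):
    i=f['img'].astype(int);m=((i[...,2]-i[...,0]>25)&(i[...,2]-i[...,1]>20)).astype(np.uint8)
    k,l,s,c=cv2.connectedComponentsWithStats(m);j=1+np.argmax(s[1:,4]);h=cv2.convexHull(cv2.findNonZero((l==j).astype(np.uint8)))
    print(cv2.approxPolyDP(h,3,True).reshape(-1,2).tolist())
E
```

```text
[[306, 42], [303, 92], [245, 115], [240, 64]]
[[304, 162], [307, 176], [303, 198], [251, 232], [252, 185], [298, 159]]
```

```bash
python3 - <<'E'
from h import *
b,a=load('side3'),load('scene3')
n=np.array([.994,-.110,0]);c=np.array([.4528,.1754,.2858]);u=np.array([.110,.994,0])
for f,off,px in((a,.004,[(306.5,42),(304,93),(245,116),(240,64)]),(b,-.004,[(252,232.5),(304,198.5),(307,163)])):
    o,d=ray(f,px); P=o+d*(((c+off*n-o)@n)/(d@n))[:,None]
    print(np.round(np.c_[(P-c)@u,P[:,2]]*1e3,1).tolist())
E
```

```text
[[70.5, 323.3], [76.6, 211.3], [-70.8, 205.8], [-79.3, 317.6]]
[[82.7, 219.4], [-69.0, 207.3], [-65.9, 298.8]]
```

The plate hangs 77 mm below the TCP, tilted about 2–3° with its +y end higher, which is fine. Now I refine the stand frame and get a rough ledge height from the yellow/grey boundary.

```bash
python3 - <<'E'
from h import *
g=np.load('g.npz');T=g['T'];a=load('scene0')
yv=T[1]-T[0];yv[2]=0;yv/=np.linalg.norm(yv);h=np.array([yv[1],-yv[0],0]);k=np.array([0,0,1.])
c,s=np.cos(np.radians(20)),np.sin(np.radians(20));X=h*c+k*s;Z=k*c-h*s
top=T.mean(0);top[2]=.1273;O=top-.105*Z+.004*X;print('O',O.round(4),'h',h.round(4))
np.savez('st.npz',O=O,h=h,y=yv,X=X,Z=Z)
i=a['img'].astype(int);m=((i[...,0]-i[...,2]>45)&(i[...,1]-i[...,2]>30))
px=[]
for u in range(108,180,6):
    r=np.nonzero(m[270:330,u])[0]
    if len(r): px.append((u,270+r[0]-.5,270+r[-1]+.5))
px=np.array(px)
for x0,col in((0,1),(.023,1),(.028,2)):
    o,d=ray(a,px[:,[0,col]]);Q=o+d*(((O+x0*X-o)@X)/(d@X))[:,None]
    print(x0,'z',np.round((Q-O)@Z*1e3,1),'y',np.round((Q-O)@yv*1e3,0)[[0,-1]])
# crossbar top: predicted pixel check, upright foot
print(proj(a,[O+.04*Z+yd*yv for yd in(-.045,.045)]).round(1).tolist(), 'crop2 coords', ((proj(a,[O+.04*Z+yd*yv for yd in(-.045,.045)])-[75,230])*2.5+[400,0]).round(0).tolist())
E
```

```text
O [ 0.5897 -0.2287  0.03  ] h [ 0.9906 -0.137   0.    ]
0 z [17.9 18.2 16.6 16.9 17.2 17.5 17.8 18.1 18.4 18.7 17.  17.3] y [-59.  59.]
0.023 z [34.5 34.8 33.3 33.6 33.8 34.1 34.4 34.7 35.  35.3 33.7 34. ] y [-58.  56.]
0.028 z [11.5  8.   8.1  8.3  8.4  8.5  8.7  8.8  8.9  9.1  9.2  9.3] y [-67.  47.]
[[111.9, 300.5], [163.0, 276.8]] crop2 coords [[492.0, 176.0], [620.0, 117.0]]
```

The predicted crossbar edge matches the picture. The ledge looks to be at about z = 17 mm of the rest, so I expect contact at a TCP height of about 0.13. I carry the plate over the stand.

Call:
{"method": "play_rows", "body": {"increments": [0, 0, 0, 0.4, -0.5, 0.25, 0, 0, -0.8, 0.4, 0, 0, -1, 0.5, 0, 0, -1, 0.5, 0, 0, -1, 0.5, 0, 0, -1, 0.5, 0, 0, -1, 0.5, 0, 0]}}

```text
t: 13.82
ee_pos: [0.4976, 0.0401, 0.2848]
tcp_rot: [-0.0, 0.754, 0.657, -0.001]
force: [0.7, 0.7, -1.0]
grip_width: 0.0079
grip_force: 30.0
```

Call:
{"method": "play_rows", "body": {"increments": [-1, 0.5, 0, 0, -1, 0.5, 0, 0, -1, 0.5, 0, 0, -1, 0.5, 0, 0, -1, 0.5, 0, 0, -1, 0.5, 0, 0, -1, 0.5, 0, 0, -1, 0.5, 0, 0]}}

```text
t: 14.48
ee_pos: [0.5544, -0.1295, 0.2846]
tcp_rot: [-0.001, 0.754, 0.657, -0.001]
force: [0.6, -0.1, -3.0]
grip_width: 0.0077
grip_force: 30.0
```

Call:
{"method": "play_rows", "body": {"increments": [-1, 0.5, 0, 0, -1, 0.5, 0, 0, -1, 0.5, 0, 0, -0.8, 0.5, 0, 0, -0.5, 0.3, 0, 0, -0.3, 0.2, 0, 0, 0, 0, 0, 0, 0, 0, 0, 0]}}

```text
t: 15.15
ee_pos: [0.5912, -0.2255, 0.2851]
tcp_rot: [-0.001, 0.755, 0.656, -0.0]
force: [-1.2, 0.7, -2.3]
grip_width: 0.008
grip_force: 30.0
```

Call:
{"method": "play_rows", "body": {"increments": [-0.17, -0.17, 0.5, 0, 0, 0, 1, 0, 0, 0, 1, 0, 0, 0, 1, 0, 0, 0, 1, 0, 0, 0, 0.8, 0, 0, 0, 0.4, 0, 0, 0, 0, 0]}}

```text
t: 15.82
ee_pos: [0.5861, -0.2273, 0.1694]
tcp_rot: [-0.002, 0.754, 0.657, -0.001]
force: [-0.5, 0.2, -2.0]
grip_width: 0.0077
grip_force: 30.0
```

```bash
python3 - <<'E'
from h import *
from bench import r
b=grab('side','side4');a=grab('scene','scene4')
s=r.sense();print(s['ee_pos'],s['force'],s['ft_torque'])
c=lambda f,x,y:cv2.resize(f['img'][y:y+120,x:x+160],(400,300),interpolation=cv2.INTER_CUBIC)
cv2.imwrite('pics/m5.png',np.hstack([c(b,240,80),c(a,70,220)])[...,::-1])
E
```

```text
[ 0.58778346 -0.22823775  0.17195703] [-0.33247152 -1.11894501 -0.48432545] [-0.07651237 -0.12380571  0.03508525]
```

View pics/m5.png

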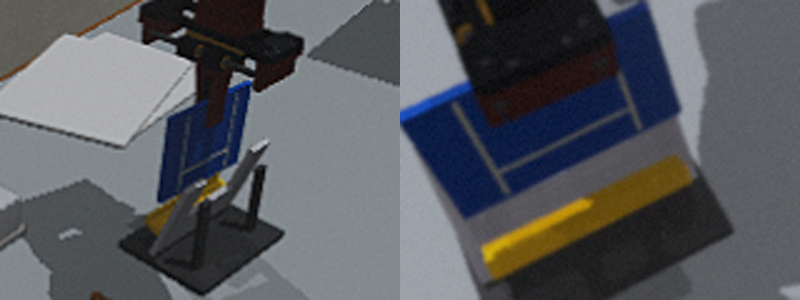

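The plate hangs just above the ledge on the outer side of the rest (right panel: lower edge from 465,217 to 682,113, yellow ledge below it). I lower it carefully.

Call:
{"method": "play_rows", "body": {"increments": [0, 0, 0.4, 0, 0, 0, 0.4, 0, 0, 0, 0.3, 0, 0, 0, 0.1, 0, 0, 0, 0, 0]}}

```text
t: 16.33
ee_pos: [0.5873, -0.2284, 0.1468]
tcp_rot: [-0.001, 0.755, 0.656, -0.0]
force: [0.2, -0.3, -1.0]
grip_width: 0.0083
grip_force: 30.0
```

Call:
{"method": "play_rows", "body": {"increments": [0, 0.04, 0.1, 0, 0, 0.04, 0.1, 0, 0, 0.04, 0.1, 0, 0, 0, 0, 0]}}

```text
t: 16.67
ee_pos: [0.5903, -0.2289, 0.1414]
tcp_rot: [-0.0, 0.755, 0.656, -0.0]
force: [0.6, -0.0, -1.9]
grip_width: 0.008
grip_force: 30.0
```

Call:
{"method": "play_rows", "body": {"increments": [0, 0.04, 0.1, 0, 0, 0.03, 0.1, 0, 0, 0, 0, 0]}}

```text
t: 16.92
ee_pos: [0.5915, -0.2291, 0.1373]
tcp_rot: [-0.0, 0.755, 0.656, -0.0]
force: [0.4, 0.1, -1.9]
grip_width: 0.0081
grip_force: 30.0
```

Call:
{"method": "play_rows", "body": {"increments": [0, 0.03, 0.1, 0, 0, 0.02, 0.05, 0, 0, 0, 0, 0]}}

```text
t: 17.17
ee_pos: [0.5925, -0.2292, 0.1344]
tcp_rot: [-0.0, 0.755, 0.656, -0.0]
force: [-0.1, -0.3, -1.3]
grip_width: 0.0076
grip_force: 30.0
```

Call:
{"method": "play_rows", "body": {"increments": [0, 0.03, 0.08, 0, 0, 0, 0, 0]}}

```text
t: 17.33
ee_pos: [0.5931, -0.2293, 0.1329]
tcp_rot: [-0.0, 0.755, 0.656, -0.0]
force: [-0.1, -0.9, -2.1]
grip_width: 0.0076
grip_force: 30.0
```

Call:
{"method": "play_rows", "body": {"increments": [0, 0, 0.08, 0, 0, 0, 0, 0]}}

```text
t: 17.5
ee_pos: [0.5935, -0.2293, 0.1319]
tcp_rot: [0.0, 0.755, 0.656, 0.0]
force: [-1.2, 1.2, 3.2]
grip_width: 0.0075
grip_force: 30.0
```

Call:
{"method": "play_rows", "body": {"increments": [0, 0, 0.07, 0, 0, 0, 0, 0]}}

```text
t: 17.67
ee_pos: [0.5937, -0.229, 0.1312]
tcp_rot: [0.0, 0.755, 0.656, 0.001]
force: [0.1, 3.5, 7.9]
grip_width: 0.008
grip_force: 30.0
```

Call:
{"method": "play_rows", "body": {"increments": [0, 0, 0.06, 0, 0, 0, 0, 0]}}

```text
t: 17.83
ee_pos: [0.5939, -0.2285, 0.1306]
tcp_rot: [0.0, 0.755, 0.656, 0.001]
force: [-1.7, 6.7, 13.4]
grip_width: 0.0076
grip_force: 30.0
```

Contact is at about z = 0.132, as expected. I ease along the ledge towards the face, keeping contact light.

Call:
{"method": "play_rows", "body": {"increments": [0, -0.06, -0.03, 0, 0, -0.07, 0.02, 0, 0, -0.07, 0.02, 0, 0, 0, 0, 0]}}

```text
t: 18.17
ee_pos: [0.5895, -0.2291, 0.1293]
tcp_rot: [0.001, 0.754, 0.656, 0.0]
force: [0.1, 0.7, 5.6]
grip_width: 0.0076
grip_force: 30.0
```

Call:
{"method": "play_rows", "body": {"increments": [0, 0, 0, 0, 0, 0, 0, 0, 0, 0, 0, 0], "fingers": -0.7}}

```text
t: 18.42
ee_pos: [0.5888, -0.2288, 0.1282]
tcp_rot: [-0.0, 0.755, 0.656, -0.0]
force: [-0.0, -0.0, 0.6]
grip_width: 0.0129
grip_force: 0.0
```

Call:
{"method": "play_rows", "body": {"increments": [0, -0.15, 0, 0, 0, -0.15, 0, 0, 0, -0.15, 0, 0, 0, 0, 0, 0], "fingers": -0.55}}

```text
t: 18.75
ee_pos: [0.5793, -0.2273, 0.1284]
tcp_rot: [-0.0, 0.755, 0.656, -0.0]
force: [-0.3, -0.4, 0.3]
grip_width: 0.0197
grip_force: 0.1
```

```bash
python3 - <<'E'
from h import *
from bench import r
b=grab('side','side5');a=grab('scene','scene5')
s=r.sense();print(s['ee_pos'],s['force'],s['grip_width'])
c=lambda f,x,y:cv2.resize(f['img'][y:y+90,x:x+120],(400,300),interpolation=cv2.INTER_CUBIC)
cv2.imwrite('pics/m6.png',np.hstack([c(b,265,110),c(a,80,235)])[...,::-1])
E
```

```text
[ 0.58002    -0.22751928  0.1286624 ] [-0.42029099  0.83886097  0.22428001] 0.019834809956262325
```

View pics/m6.png

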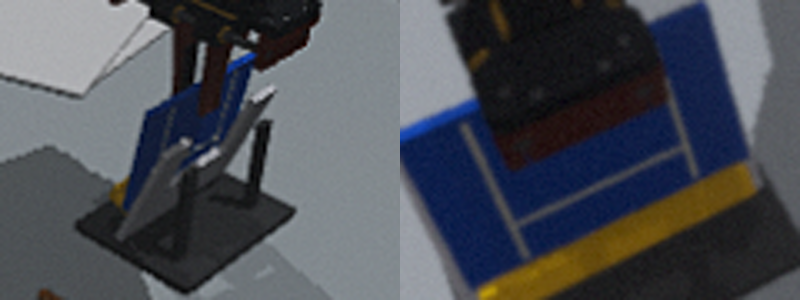

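The plate stands on the ledge behind the lip and leans on the rear finger. I let it down onto the rest slowly.

Call:
{"method": "play_rows", "body": {"increments": [0, -0.15, 0, 0, 0, -0.15, 0, 0, 0, -0.15, 0, 0, 0, -0.15, 0, 0, 0, -0.15, 0, 0, 0, -0.15, 0, 0, 0, 0, 0, 0], "fingers": -0.5}}

```text
t: 19.43
ee_pos: [0.5617, -0.2249, 0.1287]
tcp_rot: [-0.0, 0.755, 0.656, -0.0]
force: [-0.9, -0.3, -0.5]
grip_width: 0.0223
grip_force: 0.2
```

Call:
{"method": "play_rows", "body": {"increments": [0, 0, 0, 0, 0, 0, 0, 0, 0, 0, 0, 0, 0, 0, 0, 0, 0, 0, 0, 0, 0, 0, 0, 0], "fingers": 0.2}}

```text
t: 19.93
ee_pos: [0.5625, -0.225, 0.1287]
tcp_rot: [0.0, 0.754, 0.656, 0.0]
force: [0.4, -0.8, 0.5]
grip_width: 0.0524
grip_force: 0.0
```

```bash
python3 - <<'E'
from h import *
from bench import r
b=grab('side','side6');a=grab('scene','scene6')
s=r.sense();print(s['ee_pos'],s['force'],s['grip_width'])
c=lambda f,x,y:cv2.resize(f['img'][y:y+90,x:x+120],(400,300),interpolation=cv2.INTER_CUBIC)
cv2.imwrite('pics/m7.png',np.hstack([c(b,265,110),c(a,80,235)])[...,::-1])
E
```

```text
[ 0.56247127 -0.22501172  0.12865462] [-0.53310976 -0.22936004 -0.33037011] 0.0525965513201651
```

View pics/m7.png

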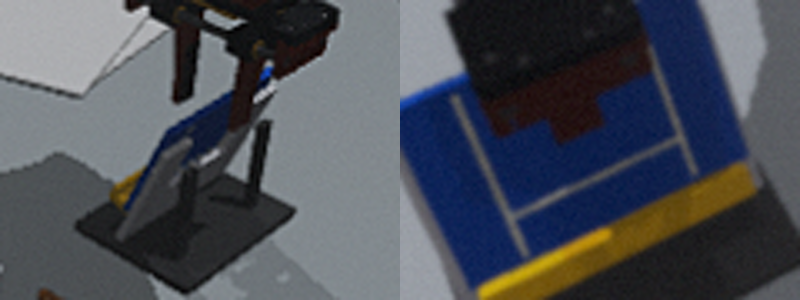

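The plate leans on both uprights with its foot behind the lip. I open further and lift straight away.

Call:
{"method": "play_rows", "body": {"increments": [0, -0.2, 0, 0, 0, -0.2, 0, 0, 0, 0, -0.2, 0, 0, 0, -0.5, 0, 0, 0, -1, 0, 0, 0, -1, 0, 0, 0, -1, 0, 0, 0, -1, 0], "fingers": 0.8}}

```text
t: 20.7
ee_pos: [0.5546, -0.224, 0.2247]
tcp_rot: [0.0, 0.755, 0.656, 0.0]
force: [0.3, 0.5, 0.1]
grip_width: 0.0795
grip_force: 0.0
```

Call:
{"method": "play_rows", "body": {"increments": [0, 0, -1, 0, 0, 0, -1, 0, 0, -1, -1, 0, 0, -1, 0, 0, 0, -1, 0, 0, 0, -1, 0, 0, 0, -1, 0, 0, 0, 0, 0, 0]}}

```text
t: 21.37
ee_pos: [0.4526, -0.2094, 0.2835]
tcp_rot: [-0.0, 0.755, 0.656, -0.0]
force: [-0.2, 1.1, 0.6]
grip_width: 0.0789
grip_force: 0.0
```

```bash
python3 - <<'E'
from h import *
from bench import r
b=grab('side','side7');a=grab('scene','scene7')
s=r.sense();print(s['t'],s['ee_pos'],s['force'],s['grip_width'])
cv2.imwrite('pics/m8.png',np.hstack([cv2.resize(f['img'],(400,300),interpolation=cv2.INTER_AREA) for f in(b,a)])[...,::-1])
st=np.load('st.npz')
i=a['img'].astype(int);m=((i[...,2]-i[...,0]>25)&(i[...,2]-i[...,1]>20)).astype(np.uint8)
k,l,q,c=cv2.connectedComponentsWithStats(m);j=1+np.argmax(q[1:,4]);h=cv2.convexHull(cv2.findNonZero((l==j).astype(np.uint8)))
px=cv2.approxPolyDP(h,3,True).reshape(-1,2)
o,d=ray(a,px);O,X=st['O'],st['X'];Q=o+d*(((O+.008*X-o)@X)/(d@X))[:,None]
print(px.tolist(),np.round(np.c_[(Q-O)@st['y'],(Q-O)@st['Z']]*1e3,1).tolist())
E
```

```text
21.4667 [ 0.45580694 -0.21028859  0.28386433] [ 0.67360108 -0.22278992  0.5383376 ] 0.0790186068059807
[[184, 281], [100, 321], [74, 267], [166, 229]] [[75.4, 18.7], [-73.8, 18.7], [-73.6, 129.3], [74.2, 128.3]]
```

View pics/m8.png

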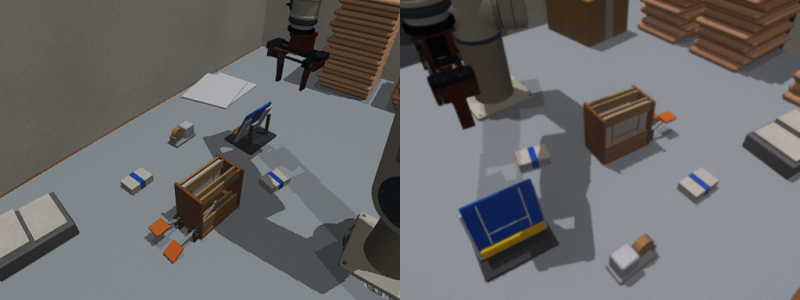

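The blue plate leans on the stand at right-panel (505,217). On the face plane it measures 149 × 110 mm, level, centred within 1 mm and standing at z of about 18.7 mm. Everything else is in place and the arm is clear.

```bash
python3 -c "
from bench import r
print(r.sign_off())"
```

```text
the job is handed in; nothing more can be done
None
```

The blue template now leans seated on the stand's ledge; the white template, the far pedal and the other items were left alone, and the job is handed in at about 21.5 s of the 72 s allowed.

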